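# Fit the dial carriage on the run-out gauge and set its gib screw

## Task

Fit the dial indicator's carriage to the run-out gauge: lift it off its wooden rest, hook it over the gauge's rail at the free end where no spindle lies beneath, with the dial on the spindle's side, then slide it along the rail until its index pointer is at the black line, never touching the spindle or bumping the other things on the bench. Then turn the carriage's wing screw clockwise until it seats and back it off a quarter turn, so that the carriage runs without shake; let go and take hold again as often as you need while turning. Finish still gripping the wing screw at that setting, with the carriage hooked on the rail at the line, so that the lock nut can be tightened.

Things in the scene. Friction and masses are not known exactly. Their poses are not given: they have to be found in the camera images.
- carriage_grip (a point): Where to lift the loose carriage, an aluminium saddle (upside-down U, 0.29 kg in all) with a dial indicator hanging on its -x side. Half-way across, level with the roof's underside, over the dial. Grip across x: flat outer sides 37 mm apart from 10 mm above this point to 24 mm below, where a bracket juts out under the -x finger. y along the saddle (from -53 to +17 mm of here), z up.
- carriage_index (a point): Middle of the saddle's slot, on the roof's underside, which rests on the rail: 18 mm along -y, 3 mm along -x from carriage_grip, same axes. Slot 19 mm wide, with flared lips down to 32 mm below here; roof 10 mm thick. The small index pointer under the +x side and the fine black line across the roof stand at this y.
- plunger_tip (a point): Lowest point of the carriage, the tip of the dial's plunger: 100 mm below and 28 mm towards -x of carriage_grip. The dial above it is 44 mm across and 16 mm thick, its top 30 mm below carriage_grip's level.
- screw (a joint): Turn of the wing screw in rad: 0 is seated (a hard stop), negative is backed off, growing when turned clockwise seen from above. Its thread friction (0.04 N m) keeps it where it is left. It starts 1.7 to 2.9 rad short of seating. Seated, its wings lie across the rail, along the carriage's x.
- screw_grip (a point): Centre of the screw's black wing head, where to grip it: wings 32 mm long along this x, 10 mm thick along y (grip across this), 24 mm tall, from 14 mm below to 10 mm above here. Turns with the screw; axis vertical. It is 21 mm above the roof's top, and 36 mm along -y, 11 mm along +x from carriage_grip (carriage axes). Nothing else stands above the roof.
- mark: The black line round the rail, 2.4 mm wide, where the carriage goes. Origin on the rail's top, on its centre line; y along the rail towards the free end, z up, x across the rail, the dial hanging on the -x side. With the carriage hooked at the line, carriage_index coincides with this point.
- rail_free (a point): Middle of the rail's free part, on its top and centre line, 45 mm beyond the spindle's end: where to hook the carriage on (carriage_index here, give or take 20 mm). Axes as the mark's; from here the line lies 75 to 120 mm along -y. The rail is a steel flat bar 16 mm thick, 40 mm tall, 264 mm long, its top 170 mm above the bench; it ends 57 mm along +y from here.
- gauge: The run-out gauge, fixed: aluminium base plate 120 x 290 mm, its top 17 mm above the bench, origin on the bench under the plate's centre. The rail runs along y at x = +20 mm from y = -132 to +132 mm on two posts under its ends; +y is the free end.
- spindle: The steel spindle lying along y in two V-blocks on the gauge, 14 mm thick, axis 55 mm above the bench at the gauge's x = -5 mm, from y = -110 to +30 mm, with a 34 mm wheel at the -y end. Origin on its axis at the gauge's y = 0. The hooked carriage's plunger passes 8 mm above it.
- rest: Fixed wooden rest on which the carriage hangs at the start: board 100 x 110 x 16 mm with an upright plank 16 mm thick (x), 90 mm long (y), its top 135 mm above the bench. Origin on the bench under its centre; axes as the carriage's.
- block: Orange loading block with brass tubes, 90 x 140 mm, 59 mm tall; a bystander. Origin under its centre.
- mug: Black mug, 80 mm across, 105 mm tall; a bystander. Origin under its centre.
- driver: Screwdriver, 160 mm long, lying on the bench; a bystander.
- jar: White jar, 60 mm across, 75 mm tall; a bystander. Origin under its centre.

How it is judged:
By the outcome, as a careful person would: the job done as asked, in the order asked, and still so for the second after the job is handed in, while the arm keeps its last pose, push and grip.
It also fails if it takes over 67 s, if anything falls off the work surface, if the arm or the gripper's body presses on something with over 40 N, if the wrist force passes 120 N, or if a joint passes its speed limit or range.

## Robot

A 7-joint arm with a two-finger parallel gripper is mounted at the origin on the work surface. World frame = base frame: x ahead of the robot, y to its left, z up, the work surface at z = 0. Lengths are in m, angles in rad, forces in N, time in s.
With the tool pointing down it reaches from about 0.4 to 0.9 m from the base axis. Payload 5.5 kg.
Tool frame: the origin (TCP) lies on the centre line of the jaws, within the pads' length; the fingertips stand 25 mm ahead of it and the grasp point (between the pads) lies 6 mm ahead of it; z points along the fingers, y is the line along which they close (so a half turn about z gives the same grasp; the last joint's range is limited). The gripper opens to 92 mm and grips with 3 to 60 N. Pads are 19 mm wide; open, the fingers measure 130 mm over their backs; the gripper's body (75 mm by 190 mm) begins 47 mm behind the grasp point.
Start: joints at [0.263, 0.501, -0.427, 1.55, 0.221, 1.138, -0.21], TCP at [0.65, 0, 0.252] pointing down, gripper open.
Joint ranges: [-2.88, 2.88], [-0.31, 2.03], [-1.54, 1.56], [0.2, 2.42], [-1.41, 4.55], [0.19, 2.02], [-2.57, 2.57]. Speed limits (rad/s): [2.57, 2.57, 3.14, 3.14, 3.14, 3.14, 3.14].

## Interface

Orientations are given as a 3x3 rotation matrix whose columns are the frame's x, y, z axes.
In Python, from bench import robot gives the robot as it stands. Calls block until the motion is done:
- robot.movep(position, orientation): joint-space move of the TCP to a pose.
- robot.movel(position, v=0.15, rotation=None, threshold=None): straight line of the TCP; rotation=None keeps the orientation; v is the mean speed in m/s. With threshold (N) it stops when the force on the tool has changed by that much, and returns True; else False.
- robot.goto_joints(angles): joint-space move.
- robot.grip(opening): finger opening in m; the grip force is fixed at half the most; returns when the fingers have stopped.
- robot.sleep(seconds).
- robot.ik(position, orientation): joint angles nearest the present ones, or None.
- robot.get_state(): the state.
- robot.grab_frame(name): name is "scene" or "side" or "wrist"; returns a dict with "pixels" (420x560x3 uint8, blue, green, red), "fx", "fy", "cx", "cy" (pixels), "dist" ([k1, k2, p1, p2, k3] as OpenCV has them; the pictures are not rectified), "origin" and "orientation" of the camera in the world. Camera axes: x right, y down, z forward; pixel columns grow to the right and rows downward; lengths in m; the calibration is good to about 2 mm. A picture is of the moment at which its call begins. There is no depth.
A pose or a line that the arm cannot do raises robot.Unreachable and nothing moves.
- robot.close_job(): hands the job in; it is judged then, once.
The state is a dict: "time_s": time; "joint_positions": joint angles; "qd": joint speeds; "joint_torque": joint torques, N m; "position": TCP position; "orientation": TCP orientation; "ft_force": force on the tool from outside, world axes, zero at the start; "moment": the same for the moment, N m; "grip_width": finger opening in m; "grasp_force": force on a finger pad.
Only numpy, scipy, OpenCV 4.12 (cv2) and the standard library are available. Lean on these libraries where they do the work, as an engineer would, in place of code of your own. Each camera call takes 0.05 s, during which the arm holds its last target. There are 200 camera calls.

## Working session

There is one attempt and no reset: what is moved stays moved. The work goes in short steps, each a Python script; the robot and the scene stay as the last script left them, time stands still between calls to the robot, and variables do not carry over. Pictures are saved under pics/ and viewed, at most 10 in all, crops included, and the job is handed in when it is done.

```bash
ls; mkdir -p pics
cat > h.py <<'E'
import numpy as np, cv2
from bench import robot
def ray(f,uv):
    K=np.array([[f["fx"],0,f["cx"]],[0,f["fy"],f["cy"]],[0,0,1]])
    p=cv2.undistortPoints(np.array([[uv]],float),K,np.array(f["dist"],float))[0,0]
    return np.array(f["origin"]),np.array(f["orientation"])@np.array([p[0],p[1],1])
def onz(f,uv,z):
    o,d=ray(f,uv); return o+d*(z-o[2])/d[2]
def proj(f,P):
    K=np.array([[f["fx"],0,f["cx"]],[0,f["fy"],f["cy"]],[0,0,1]])
    R=np.array(f["orientation"]).T; t=-R@np.array(f["origin"])
    return cv2.projectPoints(np.array(P,float).reshape(-1,3),cv2.Rodrigues(R)[0],t,K,np.array(f["dist"],float))[0][:,0]
def tri(f1,u1,f2,u2):
    o1,d1=ray(f1,u1);o2,d2=ray(f2,u2)
    s=np.linalg.lstsq(np.c_[d1,-d2],o2-o1,rcond=None)[0]
    a,b=o1+d1*s[0],o2+d2*s[1]; return (a+b)/2,np.linalg.norm(a-b)
def snap(n,fn):
    import pickle
    f=robot.grab_frame(n); cv2.imwrite(f"pics/{fn}.png",np.array(f["pixels"])); pickle.dump(f,open(f"pics/{fn}.pkl","wb")); return f
E
python3 - <<'E'
from h import *
fs=[snap(n,n+"0") for n in("scene","side","wrist")]
for f in fs: print(f["origin"],np.round(f["orientation"],2).tolist(),f["fx"])
print(robot.get_state())
E
```

```text
pics
[ 1.09347899 -0.50906702  1.06784002] [[0.72, 0.56, -0.42], [0.7, -0.56, 0.44], [0.01, -0.61, -0.79]] 533.3937632836279
[0.10357556 0.58538171 0.97241536] [[-0.77, -0.47, 0.44], [-0.64, 0.58, -0.51], [-0.01, -0.67, -0.74]] 527.0509138997112
[0.64963187 0.07734926 0.38376585] [[1.0, 0.0, -0.0], [0.0, -0.96, -0.29], [-0.0, 0.29, -0.96]] 362.94445043380057
{'time_s': 0.15, 'joint_positions': array([ 0.26319622,  0.50168322, -0.42684613,  1.5511991 ,  0.22081413,
        1.13832593, -0.2103034 ]), 'qd': array([ 0.00045563, -0.00255311, -0.0006209 , -0.00373434,  0.00026845,
        0.00093676, -0.00106447]), 'joint_torque': array([-7.47210433e-03, -5.67105460e+01, -5.82536548e+00, -2.79454994e+01,
       -6.86119194e-02,  2.65310478e-02,  1.03786256e-04]), 'position': array([ 6.49488699e-01, -2.50232139e-05,  2.50890806e-01]), 'orientation': array([[-5.93523927e-05,  9.99998782e-01, -1.55979352e-03],
       [ 9.99999996e-01,  5.94448582e-05,  5.92342919e-05],
       [ 5.93269414e-05, -1.55979000e-03, -9.99998782e-01]]), 'ft_force': array([-0.39146102,  0.36539406,  0.09518884]), 'moment': array([-0.05827788,  0.06112892, -0.03181405]), 'grasp_force': 0.0, 'grip_width': 0.091766580458457}
```

View pics/scene0.png

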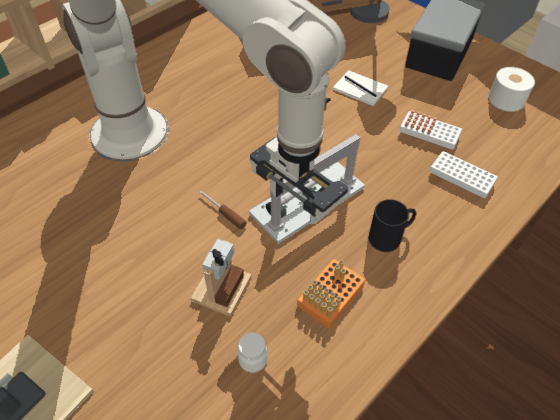

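View pics/side0.png

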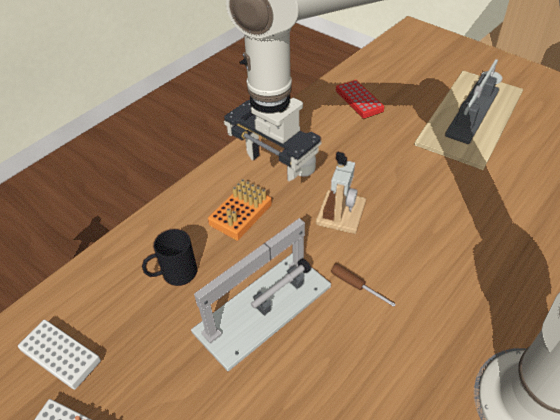

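View pics/wrist0.png

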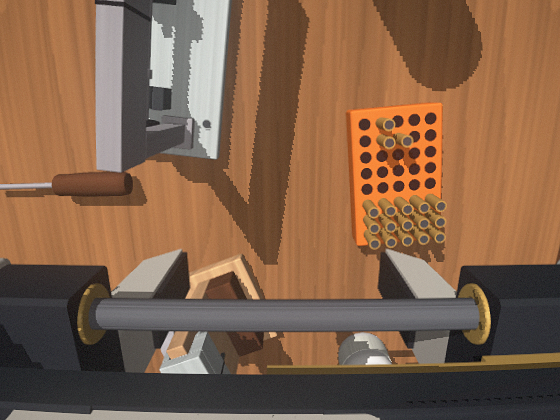

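The scene view shows the carriage on its rest near (218,265) and the gauge under the gripper. The side view shows the rail from (203,300) at the free end to (305,228) at the wheel end, with the line near (268,247), and the carriage near (343,175). I'll enlarge the useful areas.

Run:
```python
import cv2,numpy as np
a=cv2.imread("pics/scene0.png");b=cv2.imread("pics/side0.png")
c=lambda im,x,y,w,h,s:cv2.resize(im[y:y+h,x:x+w],None,fx=s,fy=s,interpolation=cv2.INTER_CUBIC)
m=np.zeros((600,800,3),np.uint8)
m[:300,:300]=c(a,185,225,75,75,4)      # scene carriage s=4
m[300:,:300]=c(b,305,145,75,75,4)[:300]      # side carriage
m[:600,300:800]=0
t=c(b,185,210,160,160,3.125); m[:500,300:800]=t
cv2.imwrite("pics/m1.png",m)
```

```text
(no output)
```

View pics/m1.png

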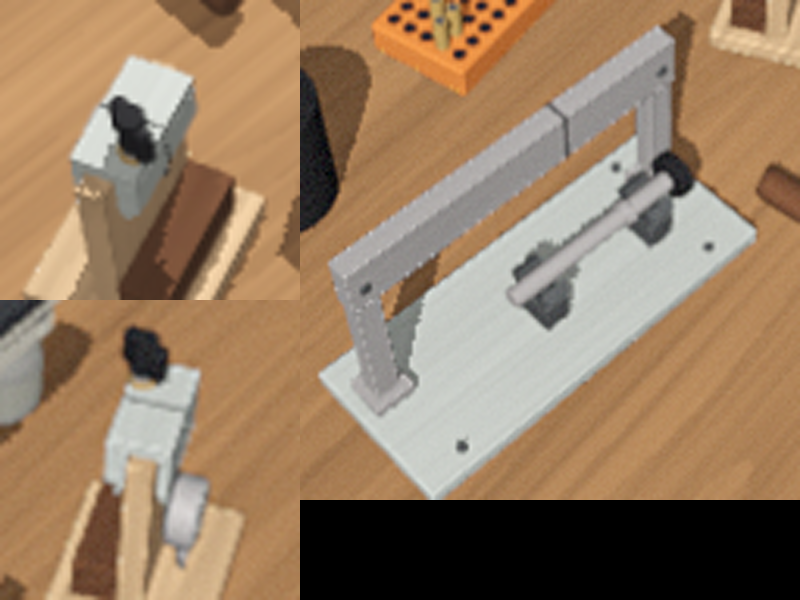

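The crops give roof corners of the carriage in both views, plate corners at crop (320,377), (435,497), (755,235), and the line across the rail top at (550,104)–(566,122).

Run:
```python
from h import *; import pickle
S=pickle.load(open("pics/scene0.pkl","rb"));D=pickle.load(open("pics/side0.pkl","rb"))
cs=lambda x,y:(185+x/4-.375,225+y/4-.375); cd=lambda x,y:(305+x/4-.375,145+(y-300)/4-.375); g=lambda x,y:(185+(x-300)/3.125-.34,210+y/3.125-.34)
print("roof scene",[onz(S,cs(*p),.145)[:2].round(4).tolist() for p in[(130,57),(194,75),(143,172),(72,157)]])
print("roof side",[onz(D,cd(*p),.145)[:2].round(4).tolist() for p in[(109,420),(180,437),(200,372)]])
print("screw tri",tri(S,cs(132,128),D,cd(146,350)))
print("plate",[onz(D,g(*p),.017)[:2].round(4).tolist() for p in[(320,377),(435,497),(755,235),(640,140)]])
print("rail",[onz(D,g(*p),.170)[:2].round(4).tolist() for p in[(332,265),(350,285),(550,104),(566,122),(657,28),(675,40)]])
for n,f,z,(u,v) in [("block",D,0.059,(240,215)),]: print(n,onz(f,(u,v),z))
print("mug",onz(S,(391,213),.105),"jar",onz(S,(252,343),.075))
```

```text
roof scene [[0.5497, -0.1309], [0.5822, -0.115], [0.6079, -0.1739], [0.5754, -0.1933]]
roof side [[0.5893, -0.1306], [0.5502, -0.1447], [0.5724, -0.1959]]
screw tri (array([ 0.5950674 , -0.16934648,  0.16736908]), np.float64(0.0029330411092634))
plate [[0.6131, 0.3081], [0.496, 0.3204], [0.4605, 0.0376], [0.5754, 0.0241]]
rail [[0.5798, 0.2974], [0.5619, 0.3002], [0.5614, 0.1277], [0.5442, 0.1321], [0.5495, 0.0364], [0.534, 0.0371]]
block [0.7246371  0.03848792 0.059     ]
mug [0.75560551 0.21388248 0.105     ] jar [ 0.74730222 -0.22214665  0.075     ]
```

```bash
cat >> h.py <<'E'
def Rt(a):  # tool down, tool y along direction (cos a, sin a)
    c,s=np.cos(a),np.sin(a); return np.array([[-s,c,0],[c,s,0],[0,0,-1.]])
E
python3 - <<'E'
from h import *
a=np.arctan2(.4,.917); y=np.array([-.4,.917,0])
P=np.array([.5788,-.1533,.30])-.075*y
robot.movep(P,Rt(a)); f=snap("wrist","w1")
im=f["pixels"]
G=np.array([.5716,-.1368,.135])
print(proj(f,[G+[0,0,.01],G+[.011*.917-.036*-.4,.0044-.033,.031]]),robot.get_state()["time_s"],robot.get_state()["joint_positions"].round(2))
E
```

```text
[[282.72547581  81.59391877]
 [297.86691573 132.13499963]] 1.1167 [ 0.64  0.47 -0.48  1.5   0.22  1.23  0.55]
```

View pics/w1.png

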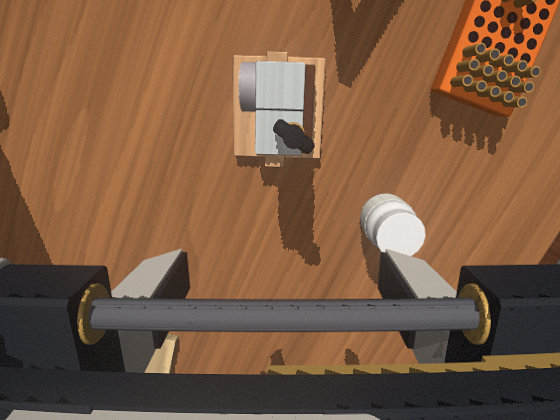

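The wrist view shows the roof quad with corners (257,61), (305,63), (302,157), (257,153), the line from (257,108) to (303,110), and the screw at about (295,136), wings from (281,127) to (307,145).

Run:
```python
from h import *; import pickle
f=pickle.load(open("pics/w1.pkl","rb"))
g=lambda p,z:onz(f,p,z)[:2]
im=np.array(f["pixels"]); 
for r in (70,85,100): print(r,im[r,250:312].astype(int).sum(1)[::1].tolist())
tl,tr,br,bl=[g(p,.145) for p in[(257,61),(305,63),(302,157),(257,153)]]
print(tl,tr,br,bl,[np.degrees(np.arctan2(*(b-a)[::-1])) for a,b in[(tl,tr),(bl,br),(bl,tl),(br,tr)]],np.linalg.norm(tr-tl),np.linalg.norm(tl-bl))
print("line",g((257,108),.145),g((303,110),.145),"screw",g((281,127),.176),g((307,145),.176))
```

```text
70 [562, 546, 548, 537, 542, 458, 536, 599, 590, 586, 580, 589, 582, 570, 575, 572, 564, 588, 584, 578, 577, 578, 575, 567, 583, 575, 580, 584, 579, 568, 566, 568, 551, 573, 577, 590, 590, 601, 590, 584, 594, 590, 582, 585, 571, 576, 565, 576, 570, 578, 588, 583, 600, 589, 517, 224, 211, 218, 233, 226, 235, 242]
85 [506, 497, 504, 508, 519, 447, 534, 601, 597, 573, 576, 586, 580, 575, 583, 568, 572, 582, 588, 578, 579, 577, 572, 563, 565, 580, 583, 580, 581, 566, 561, 557, 564, 573, 584, 590, 588, 590, 586, 588, 592, 594, 582, 579, 571, 563, 561, 561, 570, 579, 581, 589, 598, 581, 338, 208, 219, 216, 232, 206, 235, 219]
100 [310, 321, 330, 333, 324, 332, 562, 605, 589, 575, 575, 576, 573, 571, 557, 569, 578, 593, 580, 574, 573, 573, 571, 570, 568, 567, 582, 576, 558, 562, 561, 549, 559, 575, 586, 585, 593, 579, 591, 586, 582, 583, 574, 567, 566, 559, 567, 578, 575, 580, 573, 587, 600, 495, 192, 219, 231, 214, 216, 215, 218, 215]
[ 0.54811234 -0.13093088] [ 0.58148076 -0.11789805] [ 0.60853619 -0.18309333] [ 0.57454193 -0.1944789 ] [np.float64(21.33431953299517), np.float64(18.517047964475644), np.float64(112.5824004337007), np.float64(112.53798900616077)] 0.03582326760998616 0.06882495292470911
line [ 0.56126308 -0.1624902 ] [ 0.59424933 -0.14970995] screw [ 0.58323418 -0.16629715] [ 0.60494262 -0.17036892]
```

Run:
```python
from h import *
a=np.radians(22.5)
robot.movep([.5709,-.1395,.24],Rt(a)); 
print(robot.movel([.5709,-.1395,.1425],v=.1,threshold=8))
s=robot.get_state(); print(s["position"],s["ft_force"])
robot.grip(.02); robot.sleep(.2); s=robot.get_state(); print(s["grip_width"],s["grasp_force"],s["position"],s["ft_force"])
robot.movel([.5709,-.1395,.30],v=.1)
robot.sleep(.3); s=robot.get_state(); print(s["grip_width"],s["grasp_force"],s["position"],s["ft_force"],s["moment"],s["time_s"])
b=np.arctan2(-.128,.992); y=np.array([.128,.992,0]);x=np.array([.992,-.128,0]);C=np.array([.5363,.1725,0])
I=C+.02*x+.075*y; Gp=I+.018*y+.003*x; Gp[2]=.30
# step halfway, in joint space
robot.movep(Gp,Rt(b)); robot.sleep(.3)
f=snap("wrist","w2"); snap("side","s2"); snap("scene","c2"); print(robot.get_state()["position"],robot.get_state()["orientation"].round(3),robot.get_state()["time_s"])
m=np.zeros((600,800,3),np.uint8); 
m[:,:400]=cv2.resize(cv2.imread("pics/s2.png")[170:395,160:310],(400,600)); m[:,400:]=cv2.resize(cv2.imread("pics/w2.png"),(400,300)).repeat(1,0)[:300].__class__ and np.vstack([cv2.resize(cv2.imread("pics/w2.png"),(400,300)),cv2.resize(cv2.imread("pics/c2.png")[90:240,220:420],(400,300))])
cv2.imwrite("pics/m2.png",m)
```

```text
False
[ 0.57152858 -0.13958086  0.14322512] [0.09248719 0.21088296 0.63788763]
0.03691674035706411 29.924475699663162 [ 0.57085998 -0.13952663  0.14248499] [ 0.28372619 -0.5045685  -0.00621179]
0.036785426350440256 29.92654636502266 [ 0.57083742 -0.13947238  0.29975936] [ 0.08664995 -0.08800346 -3.53354605] [ 0.08112143 -0.02765898  0.06779678] 5.8833
[0.57115056 0.26152813 0.30005277] [[ 0.128  0.992  0.   ]
 [ 0.992 -0.128  0.   ]
 [ 0.     0.    -1.   ]] 7.825
```

View pics/m2.png

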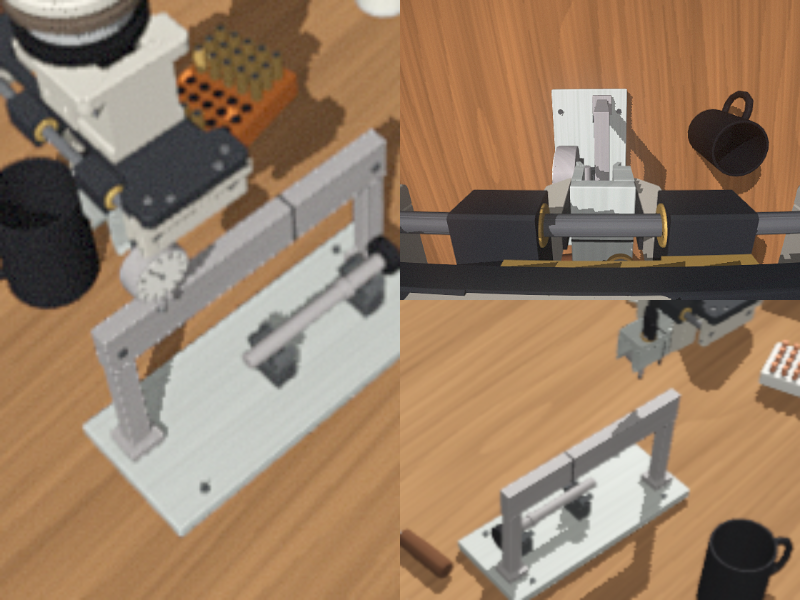

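The carriage is held with the dial on the spindle side, clear above the free end. I'll crop in once to get the rail's centre line precisely.

Run:
```python
import cv2,numpy as np
w=cv2.imread("pics/w2.png")[110:260,200:340]; c=cv2.imread("pics/c2.png")[130:230,262:372]
m=np.zeros((600,800,3),np.uint8)
m[:450,:420]=cv2.resize(w,None,fx=3,fy=3,interpolation=cv2.INTER_CUBIC)
m[:400,420:800]=cv2.resize(c,None,fx=4,fy=4,interpolation=cv2.INTER_CUBIC)[:, :380]
cv2.imwrite("pics/m3.png",m)
```

```text
(no output)
```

View pics/m3.png

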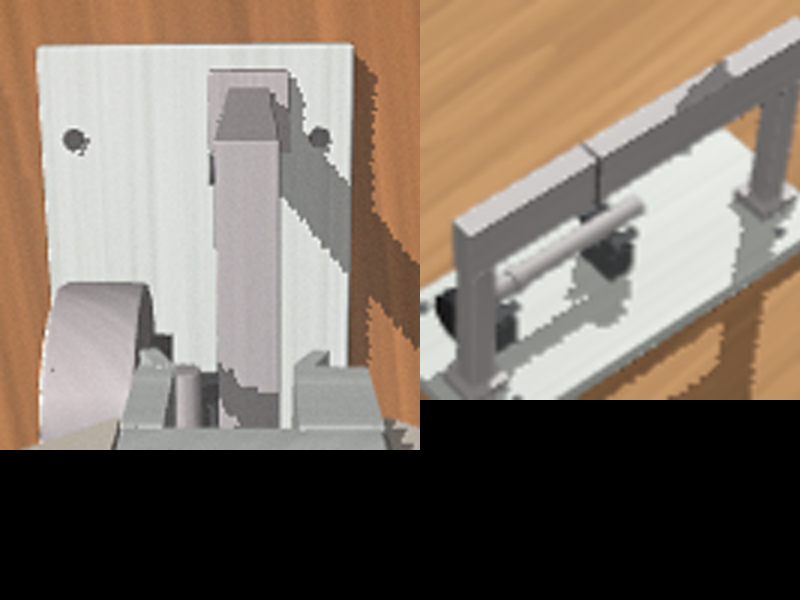

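In the wrist crop (3x, offset 200,110) the rail's top face spans x 215.5–278 at its end (row 140) and 217–281 at row 360. In the scene crop the line crosses the rail top at about (582,146)–(600,157).

Run:
```python
from h import *; import pickle
f=pickle.load(open("pics/w2.pkl","rb"));c=pickle.load(open("pics/c2.pkl","rb"))
g=lambda x,y:onz(f,(200+x/3-.33,110+y/3-.33),.17)[:2]
s=lambda x,y:onz(c,(262+(x-420)/4-.375,130+y/4-.375),.17)[:2]
a,b,d,e=g(215.5,140),g(278,140),g(217,360),g(281,360)
m1,m2=(a+b)/2,(d+e)/2
print(m1,m2,np.linalg.norm(b-a),np.linalg.norm(e-d),np.degrees(np.arctan2(*(m1-m2)[:2])))
print("scene: mark",s(582,146),s(600,157),"end -y",s(455,221),s(475,237))
x=np.array([.992,-.128]);y=np.array([.128,.992]);C=np.array([.5363,.1725])
for p in (m1,m2,(s(582,146)+s(600,157))/2,(s(455,221)+s(475,237))/2,np.array([.5528,.1299])): print(x@(p-C),y@(p-C))
```

```text
[0.57527217 0.29893458] [0.5684814  0.24279312] 0.015123815238354802 0.016428895078812372 6.8968821675157965
scene: mark [0.55016833 0.13133404] [0.56328992 0.13229135] end -y [0.53856133 0.03986381] [0.55469739 0.03934856]
0.02247676321075256 0.13041154343937839
0.0229264328038462 0.0738499937481202
0.025473666166045662 -0.03774687776709277
0.027257135823673524 -0.13050850876516157
0.02182079999999996 -0.0401472
```

Run:
```python
from h import *
b=np.radians(-6.6)
robot.movel([.5734,.2604,.217],v=.1,rotation=Rt(b)); robot.sleep(.2)
f=snap("wrist","w3"); snap("side","s3")
s=robot.get_state(); print(s["position"],s["ft_force"],s["time_s"])
m=np.zeros((450,800,3),np.uint8)
m[:,:450]=cv2.resize(f["pixels"][140:290,200:350],(450,450),interpolation=cv2.INTER_CUBIC)
m[:,450:]=cv2.resize(cv2.imread("pics/s3.png")[230:330,175:253],(350,450),interpolation=cv2.INTER_CUBIC)
cv2.imwrite("pics/m4.png",m)
```

```text
[0.57363501 0.26048386 0.2175436 ] [ 0.2930061  -0.29746894 -3.17846005] 9.1083
```

View pics/m4.png

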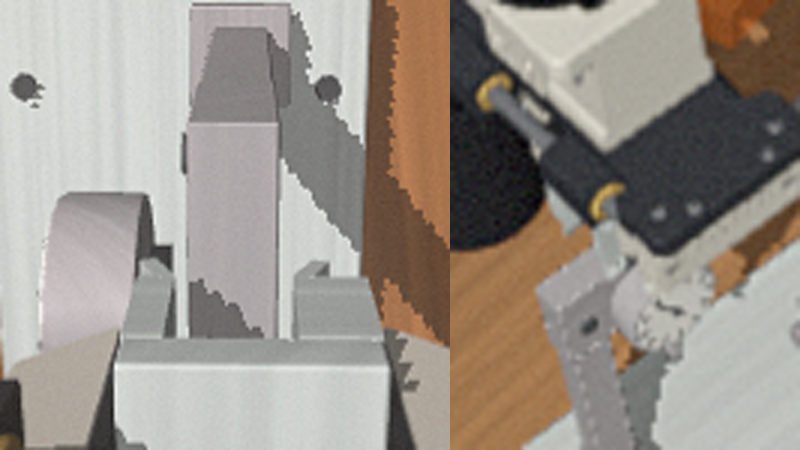

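The rail (x 190–277 in the crop) sits centred between the lips (175 and 293). Lowering now.

Run:
```python
from h import *
hit=robot.movel([.5732,.2604,.1775],v=.05,threshold=6)
s=robot.get_state(); print(hit,s["position"],s["ft_force"],s["moment"],s["grip_width"],s["time_s"])
```

```text
True [0.57257221 0.26003592 0.17747625] [ 0.2323388  -0.20333906  5.19855706] [-0.01110053  0.02815408 -0.06134269] 0.0370279413228681 9.8583
```

Run:
```python
from h import *
p0=robot.get_state()["position"].copy(); p0[2]=.1778
y=np.array([.1149,.9934,0])
for L in (.03,.06,.09,.111):
    h=robot.movel(p0-L*y,v=.06,threshold=12); s=robot.get_state(); print(L,h,s["position"],s["ft_force"].round(2),s["moment"].round(3))
    if h: break
robot.sleep(.2); c=snap("scene","c4"); snap("side","s4"); snap("wrist","w4")
print(s["time_s"])
im=cv2.imread("pics/c4.png"); sd=cv2.imread("pics/s4.png")
m=np.zeros((600,800,3),np.uint8)
m[:600,:400]=cv2.resize(im[120:210,290:350],(400,600),interpolation=cv2.INTER_CUBIC)
m[:600,400:]=cv2.resize(sd[200:320,230:310],(400,600),interpolation=cv2.INTER_CUBIC)
cv2.imwrite("pics/m5.png",m)
```

```text
0.03 False [0.56917391 0.22802209 0.17749658] [ 1.03 -1.85  2.2 ] [-0.415 -0.047 -0.007]
0.06 False [0.56549696 0.19961744 0.17752693] [-0.28 -1.27 -2.87] [-0.05  -0.042  0.009]
0.09 False [0.56226803 0.17046239 0.17786555] [ 1.6  -0.6  -2.88] [ 0.057 -0.035 -0.035]
0.111 False [0.55991597 0.14926468 0.17785969] [ 0.53 -0.01 -3.15] [ 0.081  0.009 -0.037]
12.2917
```

View pics/m5.png

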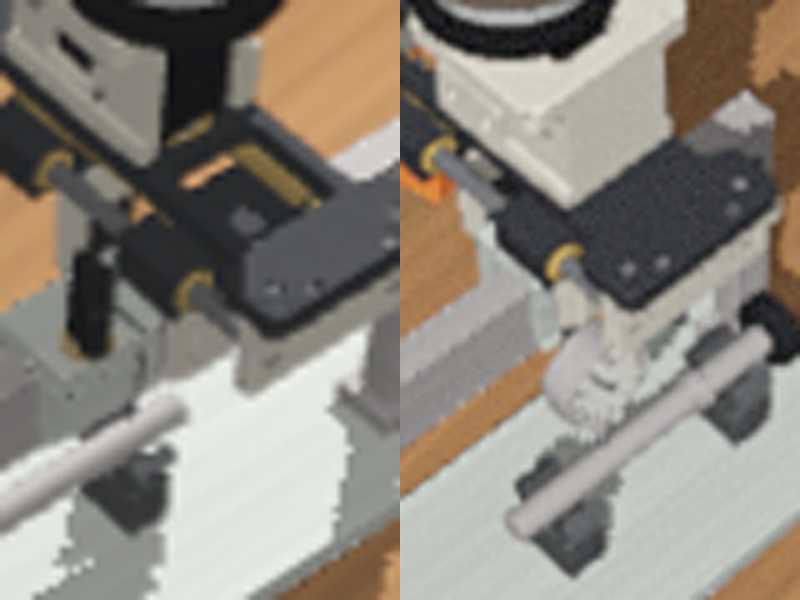

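Carriage hooked and slid with low forces. I'll release, back up, then take a view from above (screw angle) and a tilted view from +x (pointer against the line).

Run:
```python
from h import *
b=np.radians(-6.6); gx=np.array([np.cos(b),np.sin(b),0]); gy=np.array([-np.sin(b),np.cos(b),0]); Z=np.array([0,0,1.])
s=robot.get_state(); p=s["position"].copy(); idx=p-.018*gy-.003*gx; idx[2]=.17
robot.movel([p[0],p[1],.1772],v=.05)
robot.grip(.085); robot.movel([p[0],p[1],.27],v=.15)
q=idx-.075*gy; q[2]=.33
robot.movep(q,Rt(b)); robot.sleep(.2); f=snap("wrist","w5")
T=idx+.012*gx-.033*Z
th=np.radians(45); zt=-np.sin(th)*gx-np.cos(th)*Z; R=np.c_[gy,np.cross(zt,gy),zt]
print(R.round(2).tolist())
P=T-zt*.127; print(P,robot.ik(P,R))
try:
    robot.movep(P,R); robot.sleep(.2); g=snap("wrist","w6")
    print(proj(g,[T]))
    m=np.zeros((600,800,3),np.uint8)
    u,v=proj(g,[T])[0].astype(int); u=min(max(u,70),490);v=min(max(v,75),345)
    m[:,:450]=cv2.resize(g["pixels"][v-75:v+75,u-56:u+56],(450,600),interpolation=cv2.INTER_CUBIC)
    print("c6",u-56,v-75)
    u,v=proj(f,[idx+[0,0,.01]])[0].astype(int); u=min(max(u,60),500);v=max(v,75)
    m[:,450:]=cv2.resize(f["pixels"][v-75:v+75,u-44:u+44],(350,600),interpolation=cv2.INTER_CUBIC)
    print("c5",u-44,v-75)
    cv2.imwrite("pics/m6.png",m)
except robot.Unreachable as e: print("unreach",e)
print(robot.get_state()["time_s"],idx)
```

```text
[[0.11, 0.7, -0.7], [0.99, -0.08, 0.08], [0.0, -0.71, -0.71]]
[0.65584147 0.12084698 0.22680256] None
unreach the arm cannot take that pose within its joint ranges
15.35 [0.55471358 0.13254787 0.17      ]
```

Run:
```python
from h import *
from scipy.spatial.transform import Rotation as Ro
b=np.radians(-6.6); gx=np.array([np.cos(b),np.sin(b),0]); Z=np.array([0,0,1.])
idx=np.array([.5547,.1325,.17]); T=idx+.012*gx-.033*Z
for yaw in range(-180,181,30):           # camera side tilt: view axis at elevation
  for el in (35,45,55):
    for roll in (0,):
      v=-np.cos(np.radians(el))*np.array([np.cos(b),np.sin(b),0])-np.sin(np.radians(el))*Z  # camera forward
      # tool basis with camera forward v, rotated by yaw about v
      up=np.cross(v,np.cross(Z,v)); up/=np.linalg.norm(up)
      iu=Ro.from_rotvec(v*np.radians(yaw)).apply(up)  # image up
      c,s=.96,.29                                    # tool x = c*iu - s*v ; tool z = c*v + s*iu
      tx=c*iu-s*v; tz=c*v+s*iu; tx/=np.linalg.norm(tx); tz-=tx*(tx@tz); tz/=np.linalg.norm(tz)
      R=np.c_[tx,np.cross(tz,tx),tz]
      for D in (.24,.30,.36):
        P=T-v*D-.077*tx+.132*tz
        j=robot.ik(P,R)
        if j is not None: print(yaw,el,D,P.round(3),tz.round(2),np.round(j,2))
```

```text
-180 35 0.24 [0.621 0.125 0.219] [-0.61  0.07 -0.79] [-0.01  0.92 -0.3   1.04  0.01  1.83 -1.96]
-180 35 0.3 [0.67  0.119 0.253] [-0.61  0.07 -0.79] [-0.03  1.01 -0.29  0.79  0.01  1.99 -1.95]
-180 45 0.24 [0.606 0.127 0.227] [-0.47  0.05 -0.88] [ 0.01  0.77 -0.32  1.24  0.04  1.62 -1.97]
-180 45 0.3 [0.648 0.122 0.269] [-0.47  0.05 -0.88] [-0.01  0.82 -0.31  1.05  0.04  1.76 -1.96]
-180 45 0.36 [0.69  0.117 0.312] [-0.47  0.05 -0.88] [-0.03  0.89 -0.3   0.82  0.05  1.92 -1.95]
-180 55 0.24 [0.59  0.128 0.232] [-0.31  0.04 -0.95] [ 0.01  0.62 -0.33  1.43  0.07  1.41 -2.  ]
-180 55 0.3 [0.624 0.124 0.281] [-0.31  0.04 -0.95] [ 0.01  0.64 -0.33  1.28  0.07  1.54 -1.98]
-180 55 0.36 [0.658 0.121 0.331] [-0.31  0.04 -0.95] [-0.    0.68 -0.32  1.11  0.08  1.68 -1.97]
-150 35 0.24 [0.625 0.142 0.215] [-0.65 -0.07 -0.75] [-0.14  0.98 -0.19  0.93  0.03  1.94 -2.44]
-150 45 0.24 [0.611 0.144 0.223] [-0.51 -0.09 -0.85] [-0.14  0.83 -0.21  1.14  0.07  1.73 -2.48]
-150 45 0.3 [0.653 0.139 0.266] [-0.51 -0.09 -0.85] [-0.14  0.88 -0.2   0.94  0.08  1.87 -2.46]
-150 55 0.24 [0.596 0.146 0.23 ] [-0.
[... 2895 characters left out ...]
 -0.3   1.04  0.01  1.83 -1.96]
180 35 0.3 [0.67  0.119 0.253] [-0.61  0.07 -0.79] [-0.03  1.01 -0.29  0.79  0.01  1.99 -1.95]
180 45 0.24 [0.606 0.127 0.227] [-0.47  0.05 -0.88] [ 0.01  0.77 -0.32  1.24  0.04  1.62 -1.97]
180 45 0.3 [0.648 0.122 0.269] [-0.47  0.05 -0.88] [-0.01  0.82 -0.31  1.05  0.04  1.76 -1.96]
180 45 0.36 [0.69  0.117 0.312] [-0.47  0.05 -0.88] [-0.03  0.89 -0.3   0.82  0.05  1.92 -1.95]
180 55 0.24 [0.59  0.128 0.232] [-0.31  0.04 -0.95] [ 0.01  0.62 -0.33  1.43  0.07  1.41 -2.  ]
180 55 0.3 [0.624 0.124 0.281] [-0.31  0.04 -0.95] [ 0.01  0.64 -0.33  1.28  0.07  1.54 -1.98]
180 55 0.36 [0.658 0.121 0.331] [-0.31  0.04 -0.95] [-0.    0.68 -0.32  1.11  0.08  1.68 -1.97]
```

Run:
```python
from h import *; import pickle
b=np.radians(-6.6); gx=np.array([np.cos(b),np.sin(b),0]); Z=np.array([0,0,1.])
idx=np.array([.5547,.1325,.17]); T=idx+.015*gx-.033*Z
el=np.radians(35); v=-np.cos(el)*gx-np.sin(el)*Z
up=np.cross(v,np.cross(Z,v)); up/=np.linalg.norm(up); iu=-up
tx=.96*iu-.29*v; tx/=np.linalg.norm(tx); tz=.96*v+.29*iu; tz-=tx*(tx@tz); tz/=np.linalg.norm(tz)
R=np.c_[tx,np.cross(tz,tx),tz]; P=T-v*.27-.077*tx+.132*tz
robot.movep(P,R); robot.sleep(.2); g=snap("wrist","w6"); c=snap("scene","c6"); snap("side","s6")
f=pickle.load(open("pics/w5.pkl","rb"))
m=np.zeros((600,800,3),np.uint8)
def put(fr,pt,w,h,s,X,Y,name):
    u,vv=proj(fr,[pt])[0].astype(int); u0=int(np.clip(u-w//2,0,560-w)); v0=int(np.clip(vv-h//2,0,420-h))
    im=cv2.resize(np.array(fr["pixels"])[v0:v0+h,u0:u0+w],None,fx=s,fy=s,interpolation=cv2.INTER_CUBIC)
    if name=="w6": im=im[::-1,::-1]
    m[Y:Y+h*s,X:X+w*s]=im; print(name,u0,v0,w,h,s,"target",u,vv)
put(g,T,130,100,4,0,0,"w6")
put(f,idx-[0,.02,-.01],90,200,3,525,0,"w5")
put(c,idx,65,50,4,0,400,"c6")
put(pickle.load(open("pics/s6.pkl","rb")),idx,65,50,4,262,400,"s6")
cv2.imwrite("pics/m6.png",m); print(robot.get_state()["time_s"])
```

```text
w6 216 159 130 100 4 target 281 209
w5 243 32 90 200 3 target 288 132
c6 271 141 65 50 4 target 303 166
s6 233 221 65 50 4 target 265 246
17.0833
```

View pics/m6.png

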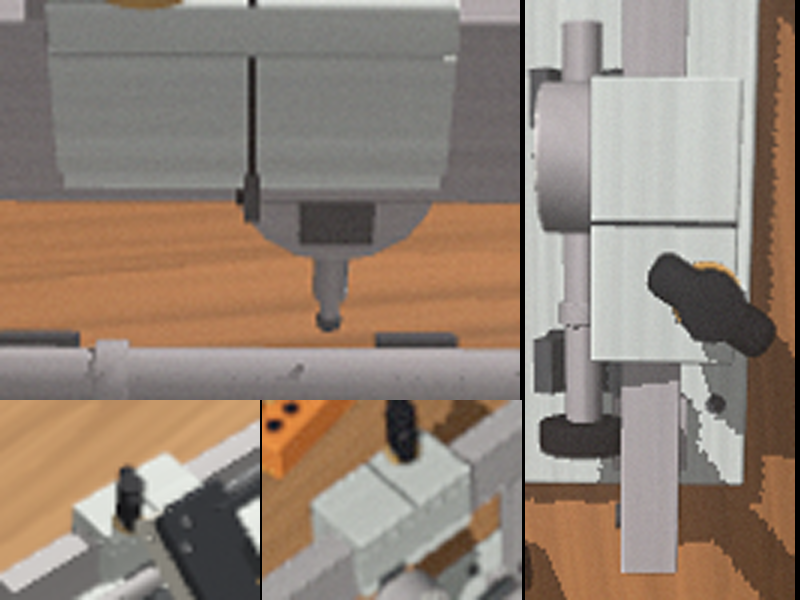

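The tilted view shows the pointer (x≈252, flipped crop, +y right) with the rail's black line showing just left of it, from 237. The carriage is about 1.4 mm short toward −y and can be shifted while I hold the screw. The top view shows the wings running from about (668,270) to (752,340), roughly −38° from the carriage's x.

Run:
```python
from h import *; import pickle
f=pickle.load(open("pics/w5.pkl","rb"))
im=np.array(f["pixels"]).astype(int); mask=((im.max(2)<75)).astype(np.uint8); mask[:, :284]=0; mask[:110]=0;mask[155:]=0;mask[:,330:]=0
n,l,st,ce=cv2.connectedComponentsWithStats(mask); k=1+st[1:,4].argmax(); ys,xs=np.where(l==k); print(st[k],ce[k])
W=np.array([onz(f,(x,y),.209)[:2] for x,y in zip(xs,ys)]); c=W.mean(0); w,V=np.linalg.eigh(np.cov(W.T)); d=V[:,1]
print("screw",c,"ang",np.degrees(np.arctan2(d[1],d[0])),np.sqrt(w)*3.46)
b=np.radians(-6.6); gx=np.array([np.cos(b),np.sin(b)]); gy=np.array([-np.sin(b),np.cos(b)])
print("pred",np.array([.5547,.1325])-.018*gy+.014*gx)
g=lambda x,y,z:onz(f,(243+(x-525)/3-.33,32+y/3-.33),z)[:2]
print("roofline",g(591,221,.18),g(737,223,.18),"rail end",g(621,571,.17),g(676,574,.17))
for be in (52,20,-30,-60,-90,-100,0): print(be,robot.ik([c[0],c[1],.21],Rt(b+np.radians(be))))
```

```text
[284 117  43  34 775] [304.77032258 133.65032258]
screw [0.56598251 0.11289948] ang 140.24387557878785 [0.01204793 0.02922593]
pred [0.56653835 0.11301017]
roofline [0.53940334 0.13455057] [0.57565872 0.12999043] rail end [0.53523389 0.03864545] [0.55060471 0.03602155]
52 [ 0.4180002   0.53182468 -0.87884513  1.76857972  0.46336304  1.06259808
  0.16680719]
20 [ 0.31894424  0.48210507 -0.73237605  1.77157726  0.36992197  1.03032709
 -0.31685442]
-30 [ 0.15661913  0.42982646 -0.51043435  1.77687716  0.24467529  0.99808321
 -1.08747773]
-60 [ 0.07538703  0.41259303 -0.40415429  1.77967084  0.19004139  0.98768262
 -1.56595314]
-90 [ 7.17200316e-04  4.00659189e-01 -3.08154483e-01  1.78230003e+00
  1.42884531e-01  9.80417029e-01 -2.05028836e+00]
-100 [-0.02456564  0.39736644 -0.27592218  1.78320077  0.12743088  0.97837614
 -2.21188827]
0 [ 0.26590643  0.46183177 -0.65800114  1.77326103  0.32599611  1.01764181
 -0.63035196]
```

Run:
```python
from h import *
b=np.radians(-6.8); c=np.array([.5662,.1129])
p=robot.get_state()["position"]; robot.movel(p+[.02,0,.09],v=.2)
R=Rt(b+np.radians(55))
robot.movep([*c,.27],R); print(robot.movel([*c,.2105],v=.1,threshold=6))
robot.grip(.0); robot.sleep(.2)
s=robot.get_state(); print(s["position"],s["grip_width"],s["grasp_force"],s["ft_force"].round(2),s["moment"].round(3),s["time_s"])
for be in (45,30,15,0,-15,-30,-45):
    robot.movel([*c,.2105],rotation=Rt(b+np.radians(be)),threshold=15)
    s=robot.get_state(); print(be,s["position"].round(4),s["ft_force"].round(2),s["moment"].round(3),round(s["grip_width"],4),s["time_s"])
    if abs(s["moment"][2])>.25: break
```

```text
Traceback (most recent call last):
bench.Unreachable: the arm cannot follow that straight line within its joint ranges
```

Run:
```python
from h import *
b=np.radians(-6.8); c=np.array([.5662,.1129])
robot.movep([.546,.058,.33],Rt(np.radians(-6.6)))
R=Rt(b+np.radians(55))
robot.movep([*c,.27],R); print(robot.movel([*c,.2105],v=.1,threshold=6))
robot.grip(.0); robot.sleep(.2)
s=robot.get_state(); print(s["position"],s["grip_width"],s["grasp_force"],s["ft_force"].round(2),s["moment"].round(3),s["time_s"])
for be in (45,30,15,0,-15,-30,-45):
    robot.movel([*c,.2105],rotation=Rt(b+np.radians(be)),threshold=15)
    s=robot.get_state(); print(be,s["position"].round(4),s["ft_force"].round(2),s["moment"].round(3),round(s["grip_width"],4),s["time_s"])
    if abs(s["moment"][2])>.25: break
```

```text
False
[0.5661878  0.11296115 0.21047181] 0.010103191461390026 29.97623383998871 [-0.37 -0.01 -0.21] [ 0.118 -0.087  0.018] 21.2833
45 [0.5663 0.113  0.2105] [-0.1   0.85 -0.62] [ 0.092 -0.133 -0.073] 0.0098 21.6083
30 [0.5663 0.1129 0.2105] [ 0.86  0.02 -1.26] [ 0.071 -0.155 -0.055] 0.0098 22.0167
15 [0.5663 0.1129 0.2105] [ 0.65 -0.14 -0.81] [ 0.045 -0.136 -0.026] 0.0099 22.425
0 [0.5663 0.113  0.2105] [ 0.64  0.42 -0.47] [-0.019 -0.134 -0.001] 0.0096 22.8333
-15 [0.5662 0.113  0.2105] [-0.37 -0.09  0.07] [-0.001 -0.073 -0.001] 0.0097 23.2417
-30 [0.5662 0.113  0.2105] [ 0.19  0.79 -0.51] [ 0.079  0.01  -0.046] 0.0097 23.65
-45 [0.5662 0.113  0.2105] [ 0.54  0.31 -0.58] [ 0.052  0.02  -0.028] 0.01 24.0583
```

Run:
```python
from h import *
b=np.radians(-6.8); c=np.array([.5662,.1129])
for be in [-60,-70,-76]+list(range(-79,-108,-2)):
    robot.movel([*c,.2105],rotation=Rt(b+np.radians(be))); robot.sleep(.1)
    s=robot.get_state(); o=s["orientation"]; print(be,np.degrees(np.arctan2(o[1,1],o[0,1])-b).round(2),s["ft_force"].round(1),s["moment"].round(3),round(s["grip_width"],4),s["time_s"])
    if abs(s["moment"][2])>.3: break
```

```text
-60 -59.77 [ 0.3  0.4 -0.6] [0.098 0.089 0.036] 0.0098 24.5667
-70 -69.79 [ 0.7  0.9 -0.3] [ 0.148 -0.001  0.019] 0.0099 24.9917
-76 -75.81 [-0.3 -0.1 -1. ] [0.039 0.008 0.061] 0.0099 25.35
-79 -78.89 [ 0.6  0.6 -0.7] [ 0.012  0.134 -0.03 ] 0.0102 25.7
-81 -80.93 [-0.   0.4 -0.8] [ 0.016  0.188 -0.022] 0.0094 26.05
-83 -82.94 [-0.4 -0.  -1.5] [0.066 0.171 0.074] 0.0096 26.4
-85 -84.95 [-0.4  0.3 -0.8] [ 0.037  0.102 -0.025] 0.0093 26.75
-87 -86.95 [-0.3  0.3 -1.9] [ 0.054  0.109 -0.037] 0.0098 27.1
-89 -88.94 [ 0.1 -0.2 -1.9] [0.043 0.144 0.028] 0.01 27.45
-91 -90.95 [-0.4  0.8 -1.9] [ 0.001  0.089 -0.021] 0.0096 27.8
-93 -92.94 [-2.4  0.4  0.2] [0.008 0.786 0.065] 0.0098 28.15
-95 -94.92 [-4.9 -0.6  2. ] [-0.272  1.339  0.475] 0.0097 28.5
```

Seated at about −92° (torque climbing to 0.48 N·m at −95°). Next I'll back off to −2.5° and measure the pointer/line offset from the saved picture.

Run:
```python
from h import *; import pickle
b=np.radians(-6.8); c=np.array([.5662,.1129])
for be in (-80,-60,-40,-20,-2.5):
    robot.movel([*c,.2105],rotation=Rt(b+np.radians(be)))
robot.sleep(.3); s=robot.get_state(); o=s["orientation"]; print(np.degrees(np.arctan2(o[1,1],o[0,1])-b),s["position"],s["ft_force"].round(1),s["moment"].round(3),s["grip_width"],s["time_s"])
f=pickle.load(open("pics/w6.pkl","rb")); im=np.array(f["pixels"]).astype(int).sum(2)
for r in range(202,222): print(r,im[r,274:296].tolist())
gx=np.array([np.cos(b),np.sin(b),0]);gy=np.array([-np.sin(b),np.cos(b),0]);A=np.array([.5547,.1325,.17])+.009*gx-[0,0,.036]
q=proj(f,[A,A+.01*gy,A+.008*gx]);print(q)
```

```text
-2.55954681574113 [0.56622146 0.11293362 0.21055083] [-0.2 -0.9 -1.6] [-0.129  0.015  0.006] 0.00977760053757826 31.1667
202 [329, 334, 336, 319, 334, 322, 334, 319, 327, 385, 375, 392, 388, 375, 391, 380, 392, 390, 380, 388, 384, 386]
203 [337, 331, 326, 333, 349, 333, 334, 243, 249, 265, 262, 384, 385, 388, 387, 374, 383, 377, 379, 388, 372, 360]
204 [331, 333, 333, 319, 324, 340, 348, 176, 190, 179, 179, 385, 375, 372, 372, 369, 371, 367, 375, 374, 362, 364]
205 [325, 320, 315, 336, 324, 323, 334, 179, 194, 181, 193, 379, 365, 376, 354, 365, 363, 370, 363, 369, 353, 358]
206 [326, 323, 325, 331, 333, 326, 335, 185, 180, 184, 197, 340, 362, 370, 371, 371, 369, 363, 367, 365, 366, 371]
207 [312, 309, 316, 318, 321, 323, 325, 189, 187, 195, 202, 272, 292, 387, 385, 378, 379, 390, 381, 389, 385, 371]
208 [282, 281, 281, 279, 281, 277, 298, 177, 191, 180, 204, 113, 134, 344, 335, 340, 333, 339, 342, 335, 347, 340]
209 [330, 329, 321, 319, 331, 336, 311, 179, 182, 203, 191, 109, 136, 341, 328, 328, 336, 341, 335, 328, 324, 319]
210 [320, 315, 316, 326, 320, 320, 318, 176, 195, 192, 192,
[... 708 characters left out ...]
8, 372, 371, 383, 376, 374, 368, 375]
217 [379, 383, 369, 375, 385, 373, 372, 381, 106, 128, 390, 370, 370, 364, 368, 369, 370, 362, 373, 369, 369, 376]
218 [365, 362, 365, 354, 369, 366, 379, 382, 129, 126, 387, 373, 367, 365, 378, 364, 361, 358, 382, 370, 370, 362]
219 [373, 366, 380, 373, 369, 381, 381, 386, 126, 109, 401, 373, 376, 380, 379, 375, 370, 381, 382, 385, 379, 367]
220 [383, 375, 374, 384, 397, 383, 378, 404, 114, 130, 402, 394, 378, 370, 384, 385, 386, 381, 394, 388, 379, 388]
221 [383, 392, 385, 382, 382, 387, 386, 394, 115, 132, 406, 394, 383, 380, 383, 383, 387, 396, 380, 381, 379, 383]
[[281.92235196 210.93726198]
 [268.91842503 210.90592437]
 [281.92166309 204.84768886]]
```

Run:
```python
from h import *
b=np.radians(-6.8); gx=np.array([np.cos(b),np.sin(b),0]);gy=np.array([-np.sin(b),np.cos(b),0]); Z=np.array([0,0,1.])
c=np.array([.5662,.1129,.2105]); n=c-.0019*gy
robot.movel(n,v=.02); robot.sleep(.3); s=robot.get_state(); print(s["position"]-c,s["ft_force"].round(1))
robot.grip(.085); robot.movel(n+[0,0,.06],v=.15)
robot.movep([.546,.058,.33],Rt(np.radians(-6.6))); robot.sleep(.1); f=snap("wrist","w7")
b6=np.radians(-6.6); gx=np.array([np.cos(b6),np.sin(b6),0])
T=np.array([.5547,.1325,.17])+.015*gx-.033*Z
el=np.radians(35); v=-np.cos(el)*gx-np.sin(el)*Z
up=np.cross(v,np.cross(Z,v)); up/=np.linalg.norm(up); iu=-up
tx=.96*iu-.29*v; tx/=np.linalg.norm(tx); tz=.96*v+.29*iu; tz-=tx*(tx@tz); tz/=np.linalg.norm(tz)
robot.movep(T-v*.27-.077*tx+.132*tz,np.c_[tx,np.cross(tz,tx),tz]); robot.sleep(.2); g=snap("wrist","w8")
im=np.array(g["pixels"]).astype(int).sum(2)
for r in range(204,218): print(r,im[r,274:298].tolist())
im=np.array(f["pixels"]).astype(int); mask=(im.max(2)<75).astype(np.uint8)
u,w=proj(f,[[n[0],n[1],.209]])[0].astype(int); k=np.zeros_like(mask); cv2.circle(k,(int(u),int(w)),26,1,-1); mask*=k
nn,l,st,ce=cv2.connectedComponentsWithStats(mask); j=1+st[1:,4].argmax(); ys,xs=np.where(l==j)
W=np.array([onz(f,(x,y),.209)[:2] for x,y in zip(xs,ys)]); e,V=np.linalg.eigh(np.cov(W.T)); d=V[:,1]
print("screw",W.mean(0),np.degrees(np.arctan2(d[1],d[0])),np.sqrt(e)*3.46,st[j],robot.get_state()["time_s"])
```

```text
[-2.82321287e-04 -1.76633040e-03 -1.54745387e-05] [-0.1  0.2 -1.2]
204 [253, 338, 331, 326, 328, 341, 328, 335, 337, 248, 150, 172, 183, 270, 382, 383, 372, 371, 378, 375, 375, 373, 372, 364]
205 [254, 320, 322, 333, 331, 331, 333, 320, 337, 259, 194, 197, 188, 219, 377, 362, 364, 357, 358, 362, 379, 363, 361, 372]
206 [261, 330, 333, 325, 336, 331, 330, 328, 333, 257, 183, 186, 188, 213, 333, 375, 371, 370, 366, 363, 369, 370, 381, 372]
207 [242, 335, 315, 324, 313, 305, 324, 326, 330, 245, 187, 195, 198, 226, 304, 382, 385, 389, 381, 383, 379, 389, 381, 375]
208 [250, 288, 274, 284, 270, 283, 274, 328, 312, 229, 188, 174, 189, 230, 310, 345, 340, 324, 349, 332, 339, 340, 336, 340]
209 [325, 322, 328, 329, 328, 315, 323, 333, 327, 261, 183, 198, 185, 206, 354, 341, 335, 322, 340, 322, 328, 334, 336, 333]
210 [318, 312, 317, 325, 306, 319, 313, 308, 320, 251, 192, 183, 191, 215, 322, 321, 314, 317, 310, 308, 321, 314, 317, 309]
211 [325, 327, 344, 327, 317, 324, 325, 327, 346, 258, 191, 191, 178, 225, 347, 323, 328, 338, 330, 326, 330, 332, 330, 331]
212 [379, 381, 395, 380, 378, 392, 377, 407, 416, 303, 192, 191, 192, 232, 419, 398, 402, 407, 404, 405, 405, 392, 394, 408]
213 [425, 416, 411, 415, 421, 417, 410, 416, 430, 300, 172, 187, 171, 243, 426, 418, 423, 412, 410, 411, 413, 407, 414, 418]
214 [405, 409, 399, 412, 396, 410, 412, 413, 407, 284, 181, 177, 184, 238, 431, 405, 403, 414, 405, 398, 410, 411, 407, 411]
215 [417, 400, 407, 394, 400, 406, 396, 406, 402, 305, 188, 165, 182, 281, 413, 400, 404, 400, 408, 399, 408, 413, 396, 405]
216 [371, 375, 392, 374, 367, 379, 386, 370, 386, 399, 243, 127, 190, 392, 384, 365, 386, 383, 376, 381, 369, 372, 373, 376]
217 [382, 378, 373, 382, 372, 371, 373, 374, 381, 393, 237, 123, 171, 401, 376, 369, 382, 378, 376, 375, 379, 363, 382, 366]
screw [0.56557821 0.11106619] 82.99435911487126 [0.01229431 0.02866038] [294 112  24  47 775] 35.7333
```

The pointer now fully hides the line and the wings stand at 90° to the carriage's x, so both settings check out. Re-gripping and handing in.

Run:
```python
from h import *
n=np.array([.56592,.11113,.2105]); R=Rt(np.radians(-9.2))
robot.movep([.546,.058,.33],Rt(np.radians(-6.6)))
robot.movep(n+[0,0,.06],R); print(robot.movel(n,v=.1,threshold=6))
robot.grip(0.); robot.sleep(.4)
s=robot.get_state(); o=s["orientation"]; print(s["position"],np.degrees(np.arctan2(o[1,1],o[0,1])),s["grip_width"],s["grasp_force"],s["ft_force"].round(2),s["moment"].round(3),s["time_s"])
if .009<s["grip_width"]<.011 and abs(s["moment"][2])<.15: print(robot.close_job())
```

```text
False
[0.56589235 0.11112062 0.21045175] -9.196928774388528 0.009826655153316445 29.99967098236084 [ 0.1   0.82 -0.17] [ 0.048 -0.012 -0.002] 39.825
the job is handed in; nothing more can be done
None
```

The job is handed in at about 40 s: the carriage is hooked on the rail with its pointer over the black line, and the wing screw was seated, backed off a quarter turn to within a few degrees, and is still gripped.

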